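# Sweep the spent vials and syringe into the waste bin

## Robot

A 6-joint arm with a two-finger parallel gripper is mounted at the origin on the work surface. World frame = base frame: x ahead of the robot, y to its left, z up, the work surface at z = 0. Lengths are in mm, angles in rad, forces in N, time in s.
With the tool pointing down it reaches from about 325 to 775 mm from the base axis. Payload 5.5 kg.
Tool frame: the origin (TCP) lies on the centre line of the jaws, within the pads' length; the fingertips stand 8 mm ahead of it and the grasp point (between the pads) lies 11 mm behind it (manip.finger_overhang is the distance from the TCP to the fingertips, in mm); z points along the fingers, y is the direction in which the jaws open and shut (so a half turn about z gives the same grasp; the last joint's range is limited). The gripper opens to 88 mm and grips with 3 to 60 N. Pads are 20 mm wide; open, the fingers measure 115 mm over their backs; the gripper's body (75 mm by 178 mm) begins 61 mm behind the grasp point.
Start: joints at [1.238, 0.091, 1.231, -0, 1.82, -0.057], TCP at [163.394, 577.338, 230.631] pointing down, gripper open.
Joint ranges: [-2.87, 2.87], [-0.86, 2.18], [0.17, 2.46], [-1.51, 4.65], [0.06, 2.69], [-2.65, 2.65]. Speed limits (rad/s): [2.57, 2.57, 3.01, 3.14, 3.14, 3.14].

## Interface

Orientations are given as a unit quaternion [w, x, y, z].
In Python, from cell import monitor, vision, manip gives the robot as it stands. The module is installed in compiled form; this text tells all that it offers.
- The arm moves only by the shell command python3 -m crank 'ROWS' [FORCE]. ROWS is JSON, one flat list of numbers, 7 for each row, row after row: the shift along the tool's x, y, z in m, then the turn, a rotation vector about the tool's x, y, z in rad, then the opening, from 0 (shut) to 1 (fully open). A call has 1 to 5 rows; each row shifts and turns the commanded pose from where the row before left it, along the tool's axes as they then stand; what a row does not reach is not made up. A row lasts 1/10 s, in which the tool goes at most 50 mm and 8.59 degrees, less where a joint would pass 70% of its speed; a pose out of reach is approached as far as the arm can. A call is refused whole if a number of a shift passes 0.05 or a number of a turn 0.15, either way. A call with a gripper value outside its range is refused whole. The fingers move at their own pace and stop on an object; FORCE is the grip in N (left out, the last holds). Time passes only in rows, so rows that do not move let the fingers close. It gives the time, the measured TCP pose, the force and the opening at its end, in the units of the state.
- monitor.sense(): the state, without advancing time (a new reading comes with each control period).
- vision.capture(name): name is "scene" or "top" or "wrist"; returns a dict with "img" (384x512x3 uint8, red, green, blue), "fov_y" (degrees; the focal length in pixels is half the picture's height over the tangent of half this angle, whatever the lens; pixels are square), "cx", "cy" (the principal point, pixels), "distortion" ([k1, k2, p1, p2, k3] as OpenCV has them; the pictures are not rectified), "rvec" (rotation vector, rad) and "tvec" (3), from world to camera coordinates, as OpenCV has them; the wrist camera has in their place "tool_from_camera" (4x4, takes a point from camera to tool coordinates, whose origin is the TCP and whose axes are the flange's). Camera axes: x right, y down, z forward; pixel columns grow to the right and rows downward; lengths in mm; the calibration is good to about 2 mm. A picture is of the moment at which its call begins: read the wrist's pose just before it. There is no depth.
- manip.finish_job(): hands the job in, once; it reports no verdict.
The state is a dict: "clock": time; "joint_positions": joint angles; "joint_velocities": joint speeds; "joint_torque": joint torques, N m; "tcp_pos": TCP position; "ee_rot": TCP orientation; "wrist_force": force on the tool from outside, world axes, zero at the start; "ft_torque": the same for the moment, N m; "gripper_width": finger opening in mm.
Only numpy, scipy, OpenCV 4.12 (cv2) and the standard library are available. Lean on these libraries where they do the work, as an engineer would, in place of code of your own. Each camera call takes 0.05 s, during which the arm holds its last target.

## Task

Medicine has been drawn up and the bench needs clearing: with your fingertips, sweep the three empty vials and the used syringe along the bench top and over its edge into the waste bin hanging there. Do not pick any of them up, let none fall on the floor, and leave the infusion bottle, the dressing tray and the roll of tape where they stand.

Things in the scene. Friction and masses are not known exactly. Their poses are not given: they have to be found in the camera images.
- vial1: Empty glass medicine vial with a paper label and aluminium crimp cap, standing on the bench: 30 mm diameter, 58 mm tall, about 22 g, slides easily. Origin: centre of its foot; z runs along its axis to the cap. If knocked over it can roll.
- vial2: Empty glass medicine vial with a paper label and aluminium crimp cap, standing on the bench: 30 mm diameter, 58 mm tall, about 22 g, slides easily. Origin: centre of its foot; z runs along its axis to the cap. If knocked over it can roll.
- vial3: Empty glass medicine vial with a paper label and aluminium crimp cap, standing on the bench: 30 mm diameter, 58 mm tall, about 22 g, slides easily. Origin: centre of its foot; z runs along its axis to the cap. If knocked over it can roll.
- syringe: Used 20 ml plastic syringe without needle, plunger pushed home, lying on the bench: barrel 21.6 mm diameter, 118 mm long overall, about 16 g; a flat-sided finger flange 34 mm wide keeps it from rolling. Origin: on the barrel's axis at mid-length, 10.8 mm above the bench; x runs along the axis from the thumb rest (at -60 mm) to the tip (at +57 mm).
- waste_bin: Grey plastic open waste bin, fixed, hanging outside the straight far edge of the bench: mouth 206 mm (x, away from the bench) by 346 mm (y, along the edge) outside, walls 3 mm, 140 mm deep. Origin: centre of the mouth at rim height; the rim lies 10 mm below the bench top, so things are pushed straight over it, and its near wall stands 3 mm from the bench edge. Its place along the edge varies.
- bench_edge (a point): Point on the far edge of the stainless bench top, at top height, midway along the bench. The edge is straight and parallel to world y; beyond it is the bin, or the floor.
- infusion_bottle: Full plastic infusion bottle standing upright, 65 mm diameter, 152 mm tall, 0.3 kg; stays. Origin: centre of its foot.
- dressing_tray: Shallow metal tray with sealed ampoules, 200 mm (its x) by 120 mm (its y) by 24 mm high, 0.45 kg; stays. Origin: centre of its underside.
- tape_roll: Roll of white tape lying flat, 68 mm diameter, 25 mm high, hole 42 mm; stays. Origin: centre of its underside.
Not all that is in view belongs to the job. What is shaped like the vial2 but blue is not meant. There is more than one size of the syringe; the job needs the smaller.

How it is judged:
By the outcome, as a careful person would: the job done as asked, in the order asked, and still so for the second after the job is handed in, with the robot touching nothing.
It also fails if it takes over 67 s, if anything falls off the work surface, if the arm or the gripper's body presses on something with over 40 N, if the wrist force passes 120 N, or if a joint passes its speed limit or range.

## Working session

There is one attempt and no reset: what is moved stays moved. The work goes in short steps, Python scripts to look and compute and a shell command to move; the robot and the scene stay as the last step left them, time stands still between calls to the robot, and variables do not carry over. Pictures are saved under pics/ and viewed, and the job is handed in when it is done.

```bash
mkdir -p pics
python3 - <<'E'
from cell import monitor, vision, manip
import cv2,numpy as np
s=monitor.sense();print(s)
print(manip.finger_overhang)
for n in("scene","top"):
    c=vision.capture(n);cv2.imwrite(f"pics/{n}0.png",c["img"][:,:,::-1])
    np.savez(f"{n}0.npz",**c)
    print({k:v for k,v in c.items() if k!="img"})
E
```

```text
{'clock': 0.0, 'joint_positions': array([ 1.23830404e+00,  9.18221493e-02,  1.23193715e+00, -2.05439185e-05,
        1.81980894e+00, -5.66753185e-02]), 'joint_velocities': array([-0.00072097, -0.00143219, -0.00036934, -0.00079709,  0.00156875,
        0.00024041]), 'joint_torque': array([ 1.75683490e-03, -4.46432447e+01, -4.06460023e+01,  6.97503076e-02,
        2.88134976e-02, -1.63684463e-04]), 'tcp_pos': array([163.29400612, 577.0342909 , 229.49991219]), 'ee_rot': array([-1.81228018e-04,  1.37474187e-01,  9.90504857e-01, -9.71076208e-04]), 'wrist_force': array([ 0.22873222, -0.14106486,  0.34673907]), 'ft_torque': array([ 0.00560021, -0.01749814, -0.02850231]), 'gripper_width': 87.78404451552267}
8.0
{'fov_y': 42.449937132753355, 'cx': 266.4685209395194, 'cy': 196.19403602329453, 'distortion': array([-0.06504614,  0.        ,  0.        ,  0.        ,  0.        ]), 'rvec': array([ 1.23063777,  2.14227033, -1.0469175 ]), 'tvec': array([ 267.42855117, -258.13846062, 1639.78036447])}
{'fov_y': 53.55799172383699, 'cx': 256.08981512409224, 'cy': 193.0687475939738, 'distortion': array([-0.02386704,  0.        ,  0.        ,  0.        ,  0.        ]), 'rvec': array([ 2.1632007 , -2.10940726,  0.20463255]), 'tvec': array([ -15.92056614,  529.4361761 , 1067.05263288])}
```

View pics/scene0.png

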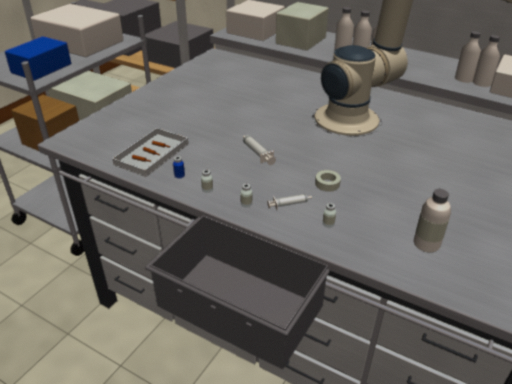

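View pics/top0.png

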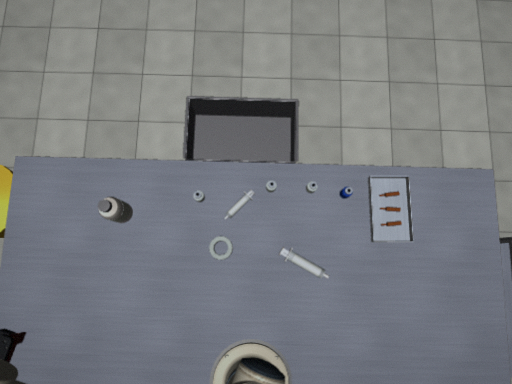

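The top view shows white-capped vials at (199,196), (271,186) and (312,186). The blue one at (346,192) is a decoy. There are two syringes, at (239,204) and (304,263), and the one at (239,204) looks smaller. I'll measure all of these and check them in a crop.

```bash
cat > h.py <<'E'
import numpy as np,cv2
def cam(c):
    img=c["img"];H=img.shape[0];f=H/2/np.tan(np.radians(float(c["fov_y"]))/2)
    K=np.array([[f,0,float(c["cx"])],[0,f,float(c["cy"])],[0,0,1]]);return K
def ray(c,uv):
    K=cam(c);p=cv2.undistortPoints(np.array([[uv]],float),K,c["distortion"]).ravel()
    R,_=cv2.Rodrigues(c["rvec"]);d=R.T@np.array([p[0],p[1],1]);o=-R.T@c["tvec"];return o,d
def plane(c,uv,z):
    o,d=ray(c,uv);return o+d*(z-o[2])/d[2]
def proj(c,P):
    return cv2.projectPoints(np.array([P],float),c["rvec"],c["tvec"],cam(c),c["distortion"])[0].ravel()
E
python3 - <<'E'
from h import *
t=dict(np.load("top0.npz"));s=dict(np.load("scene0.npz"))
im=t["img"];hsv=cv2.cvtColor(im,cv2.COLOR_RGB2HSV)
m=((hsv[...,2]>150)&(hsv[...,1]<70)).astype(np.uint8);m[:170]=0;m[330:]=0;m[:,:60]=0
n,l,st,ce=cv2.connectedComponentsWithStats(m)
for i in range(1,n):
    if st[i,4]>8:
        ys,xs=np.where(l==i);r=cv2.minAreaRect(np.stack([xs,ys],1).astype(np.float32))
        print(st[i],ce[i].round(1),plane(t,ce[i],11).round(),plane(t,ce[i],58).round(),[plane(t,q,11).round().tolist()[:2] for q in cv2.boxPoints(r)])
for nm,q,z in [("edgeL",(30,157),0),("edgeR",(480,169),0),("edgemid",(340,165),0),("binL",(187,97),-10),("binR",(298,100),-10),("binnearL",(184,160),-10),("binnearR",(297,163),-10),("blue",(347,192),50),("bottle",(105,206),152)]+[("tray",q,24) for q in((370,177),(409,177),(412,241),(372,241))]+[("tape",(221,248),12)]:
    print(nm,plane(t,q,z).round())
for nm,q,z in [("v",(207,173),56),("v",(247,187),56),("v",(331,207),56),("syrA",(269,205),11),("tipA",(311,198),11),("syrBtip",(246,138),11),("B",(270,157),11),("bottlecap",(441,194),150),("bottlefoot",(429,245),0)]:
    print(nm,plane(s,q,z).round())
a=cv2.resize(im[165:285,170:420],None,fx=3,fy=3,interpolation=cv2.INTER_CUBIC)
cv2.imwrite("pics/crop0.png",a[:,:,::-1])
a=cv2.resize(s["img"][120:270,100:350],None,fx=3,fy=3,interpolation=cv2.INTER_CUBIC)
cv2.imwrite("pics/crop1.png",a[:,:,::-1])
E
```

```text
[ 370  178   40   63 1815] [389.3 209.3] [ 497. -407.   11.] [ 490. -390.   58.] [[592.0, -351.0], [601.0, -463.0], [408.0, -464.0], [400.0, -355.0]]
[266 181  11   9  53] [270.8 185.2] [561. -47.  11.] [552. -45.  58.] [[562.0, -30.0], [581.0, -47.0], [563.0, -66.0], [544.0, -48.0]]
[308 182  10   9  42] [311.8 186. ] [ 562. -172.   11.] [ 553. -164.   58.] [[550.0, -160.0], [574.0, -160.0], [575.0, -188.0], [550.0, -188.0]]
[349 187   4   7  10] [350.5 190.1] [ 553. -290.   11.] [ 544. -278.   58.] [[544.0, -285.0], [562.0, -286.0], [563.0, -295.0], [544.0, -295.0]]
[193 190  10  10  44] [197.3 195.4] [524. 174.  11.] [516. 167.  58.] [[523.0, 191.0], [544.0, 173.0], [526.0, 154.0], [506.0, 172.0]]
[228 190  26  25 161] [240.6 202.4] [506.  43.  11.] [499.  42.  58.] [[476.0, 83.0], [548.0, 16.0], [536.0, 3.0], [464.0, 70.0]]
[ 99 198  18  19 119] [109.8 208.9] [476. 433.  11.] [470. 416.  58.] [[466.0, 468.0], [514.0, 442.0], [492.0, 405.0], [444.0, 432.0]]
[224 215   4   4   9] [225.9 216.9] [461.  85.  11.] [456.  82.  58.] [[458.0, 91.0], [467.0, 82.0], [464.0, 79.0], [455.0, 8
[... 282 characters left out ...]
[322 273   7   5  18] [325.2 275.3] [ 297. -211.   11.] [ 299. -202.   58.] [[298.0, -200.0], [304.0, -203.0], [296.0, -221.0], [290.0, -218.0]]
edgeL [633. 700.   0.]
edgeR [ 634. -706.    0.]
edgemid [ 634. -262.    0.]
binL [848. 227. -10.]
binR [ 849. -132.  -10.]
binnearL [638. 224. -10.]
binnearR [ 639. -129.  -10.]
blue [ 539. -269.   50.]
bottle [466. 394. 152.]
tray [ 592. -347.   24.]
tray [ 596. -467.   24.]
tray [ 402. -467.   24.]
tray [ 399. -348.   24.]
tape [369.  96.  12.]
v [ 563. -164.   56.]
v [562. -43.  56.]
v [527. 170.  56.]
syrA [546.  13.  11.]
tipA [466.  91.  11.]
syrBtip [ 296. -210.   11.]
B [351. -95.  11.]
bottlecap [475. 399. 150.]
bottlefoot [473. 404.   0.]
```

View pics/crop0.png

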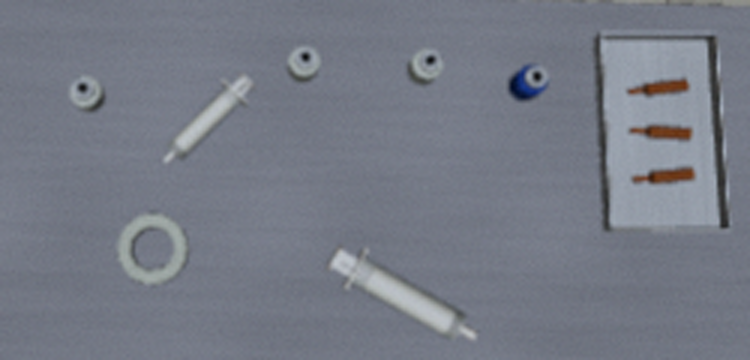

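View pics/crop1.png

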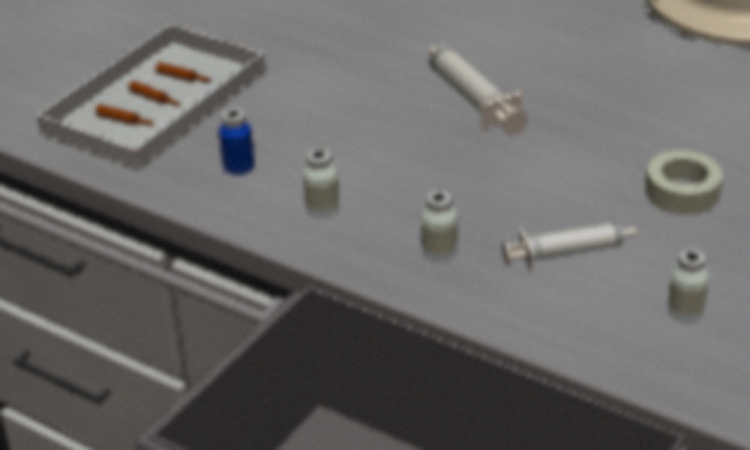

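The enlarged crops confirm the choice. The targets are the three vials with white labels at top-view pixels (198,195), (272,185) and (313,185). The blue one at (347,191) is excluded. The small syringe is at (239,204), about 118 mm long with its tip to the left and near the robot. The one at (304,263) is about 155 mm long, so it isn't the one asked for. Next I'll triangulate the caps.

Run:
```python
from h import *
t=dict(np.load("top0.npz"));s=dict(np.load("scene0.npz"))
def tri(a,b):
    o1,d1=ray(t,a);o2,d2=ray(s,b);M=np.stack([d1,-d2],1);k=np.linalg.lstsq(M,o2-o1,rcond=None)[0]
    p,q=o1+k[0]*d1,o2+k[1]*d2;return ((p+q)/2).round(1),np.linalg.norm(p-q).round(1)
c0=lambda u,v:(u/3+170-.33,v/3+165-.33); c1=lambda u,v:(u/3+100-.33,v/3+120-.33)
for n,a,b in [("A",(85,89),(692,257)),("B",(307,58),(439,197)),("C",(432,60),(320,156)),("blue",(537,76),(233,115)),
 ("thumb",(243,82),(508,253)),("tip",(168,158),(633,232)),("bigthumb",(336,257),(503,113)),("bigtip",(474,336),(435,52))]:
    print(n,tri(c0(*a),c1(*b)))
```

```text
A (array([520.1, 165.7,  54.4]), np.float64(0.2))
B (array([556.4, -48.6,  55.7]), np.float64(0.8))
C (array([ 557.5, -170.1,   55. ]), np.float64(0.5))
blue (array([ 544.9, -273.8,   55.3]), np.float64(1.6))
thumb (array([540.1,  11.4,   9.1]), np.float64(4.3))
tip (array([460. ,  86.9,   8.8]), np.float64(1.6))
bigthumb (array([368.9, -87.2,  21.3]), np.float64(12.1))
bigtip (array([ 293.2, -217.9,   10.7]), np.float64(0.9))
```

Both checks hold: the caps come out at about 55 mm, and the syringe lengths measure about 110 and 150 mm. The bench edge is at x≈634 and the bin spans y from about -127 to 222. I'll square the tool and go to the first vial, at (520,166).

```bash
python3 -m crank '[0,0,0,0,0,-0.138,0.25, 0,0,0,0,0,-0.138,0.25, -0.024,-0.03,0,0,0,0,0.25, -0.024,-0.03,0,0,0,0,0.25, -0.024,-0.03,0,0,0,0,0.25]'
python3 -m crank '[-0.024,-0.03,0,0,0,0,0.25, -0.024,-0.03,0,0,0,0,0.25, -0.024,-0.03,0,0,0,0,0.25, -0.024,-0.03,0,0,0,0,0.25, -0.024,-0.03,0,0,0,0,0.25]'
python3 -c "
from cell import monitor;print(monitor.sense()['ee_rot'])"
```

```text
clock: 0.6
tcp_pos: [235.8, 486.2, 229.8]
ee_rot: [-0.0, -0.001, 1.0, -0.001]
wrist_force: [1.3, 0.6, 0.3]
gripper_width: 50.9
clock: 1.1
tcp_pos: [356.0, 336.0, 230.2]
ee_rot: [-0.0, -0.0, 1.0, -0.0]
wrist_force: [-0.1, -0.9, -0.4]
gripper_width: 21.9
[-1.95146163e-04 -1.88264352e-04  9.99999949e-01 -1.69249187e-04]
```

```bash
python3 -m crank '[-0.024,-0.034,0,0,0,0,0.25, -0.024,-0.034,0,0,0,0,0.25, -0.024,-0.034,0,0,0,0,0.25, -0.024,-0.034,0,0,0,0,0.25, -0.024,-0.034,0,0,0,0,0.25]'
python3 -m crank '[0,0,0.045,0,0,0,0.25, 0,0,0.045,0,0,0,0.25, 0,0,0.045,0,0,0,0.25, 0,0,0.045,0,0,0,0.25, 0,0,0.02,0,0,0,0.25]'
python3 - <<'E'
from cell import vision,monitor
import cv2,numpy as np
for n in("scene","wrist"):
    c=vision.capture(n);cv2.imwrite(f"pics/{n}1.png",c["img"][:,:,::-1])
E
```

```text
clock: 1.6
tcp_pos: [476.1, 165.8, 230.3]
ee_rot: [-0.0, -0.0, 1.0, -0.0]
wrist_force: [0.9, -0.3, 0.4]
gripper_width: 21.7
clock: 2.1
tcp_pos: [472.5, 166.5, 25.1]
ee_rot: [-0.004, 0.0, 1.0, -0.001]
wrist_force: [-0.3, -0.2, -1.1]
gripper_width: 21.9
```

View pics/wrist1.png

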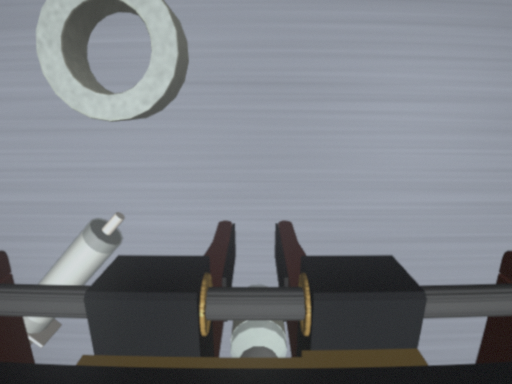

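View pics/scene1.png

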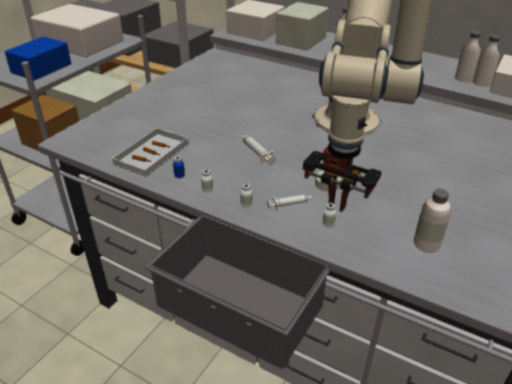

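The wrist view shows the vial at (260,340), centred between the fingertips. I'll lower the last bit and sweep forward slowly.

```bash
python3 -m crank '[0,0,0.011,0,0,0,0.25, -0.01,0,0,0,0,0,0.25, -0.01,0,0,0,0,0,0.25, -0.01,0,0,0,0,0,0.25, -0.01,0,0,0,0,0,0.25]'
python3 -m crank '[-0.012,0,0,0,0,0,0.25, -0.012,0,0,0,0,0,0.25, -0.012,0,0,0,0,0,0.25, -0.012,0,0,0,0,0,0.25, -0.012,0,0,0,0,0,0.25]'
python3 - <<'E'
from cell import vision,monitor
import cv2,numpy as np
for n in("scene",):
    c=vision.capture(n);cv2.imwrite(f"pics/{n}2.png",c["img"][:,:,::-1])
E
```

```text
clock: 2.7
tcp_pos: [517.2, 167.5, 20.7]
ee_rot: [0.001, -0.0, 1.0, 0.0]
wrist_force: [-0.3, 0.8, 0.6]
gripper_width: 22.0
clock: 3.2
tcp_pos: [576.9, 167.4, 20.0]
ee_rot: [0.0, -0.0, 1.0, 0.0]
wrist_force: [-1.8, -0.2, 0.8]
gripper_width: 22.1
```

View pics/scene2.png

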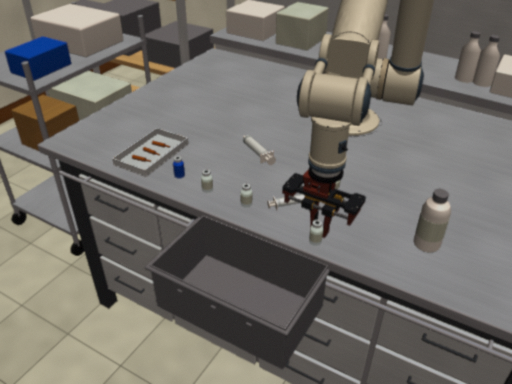

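The vial, at (316,231), is upright and cradled. I'll continue over the edge.

```bash
python3 -m crank '[-0.014,0,0,0,0,0,0.25, -0.014,0,0,0,0,0,0.25, -0.014,0,0,0,0,0,0.25, -0.014,0,0,0,0,0,0.25, -0.014,0,0,0,0,0,0.25]'
python3 -m crank '[-0.01,0,0,0,0,0,0.25, 0,0,0,0,0,0,0.25,0,0,0,0,0,0,0.25]'
python3 - <<'E'
from cell import vision,monitor
import cv2,numpy as np
for n in("scene",):
    c=vision.capture(n);cv2.imwrite(f"pics/{n}3.png",c["img"][:,:,::-1])
E
```

```text
clock: 3.75
tcp_pos: [646.4, 167.4, 19.7]
ee_rot: [0.0, -0.0, 1.0, 0.0]
wrist_force: [-0.4, -0.1, -0.2]
gripper_width: 21.7
clock: 4.05
tcp_pos: [655.5, 167.3, 19.4]
ee_rot: [-0.0, -0.0, 1.0, -0.0]
wrist_force: [0.4, 0.7, -0.6]
gripper_width: 21.9
```

View pics/scene3.png

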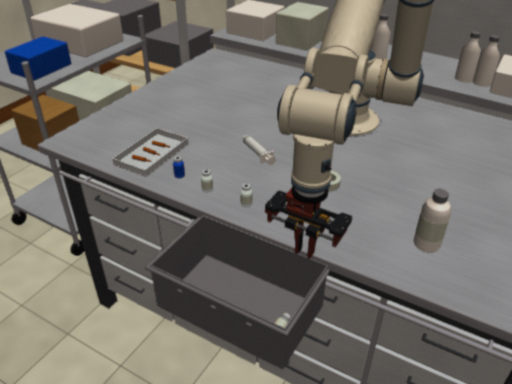

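The first vial lies in the bin at (283,322). Next is vial B at (556,-49).

```bash
python3 -m crank '[0,0,-0.045,0,0,0,0.25, 0,0,-0.045,0,0,0,0.25, 0.028,-0.036,0,0,0,0,0.25, 0.028,-0.036,0,0,0,0,0.25, 0.028,-0.036,0,0,0,0,0.25]'
python3 -m crank '[0.028,-0.036,0,0,0,0,0.25, 0.028,-0.036,0,0,0,0,0.25, 0.005,-0.036,0,0,0,0,0.25, 0,0,0.045,0,0,0,0.25, 0,0,0.045,0,0,0,0.25]'
python3 - <<'E'
from cell import vision,monitor
import cv2,numpy as np
for n in("scene","wrist"):
    c=vision.capture(n);cv2.imwrite(f"pics/{n}4.png",c["img"][:,:,::-1])
E
```

```text
clock: 4.6
tcp_pos: [570.2, 58.7, 110.2]
ee_rot: [0.001, -0.001, 1.0, -0.0]
wrist_force: [0.3, -1.1, -0.5]
gripper_width: 21.9
clock: 5.1
tcp_pos: [511.4, -49.9, 20.9]
ee_rot: [0.003, 0.001, 1.0, -0.0]
wrist_force: [-0.2, 0.5, -1.2]
gripper_width: 22.1
```

View pics/wrist4.png

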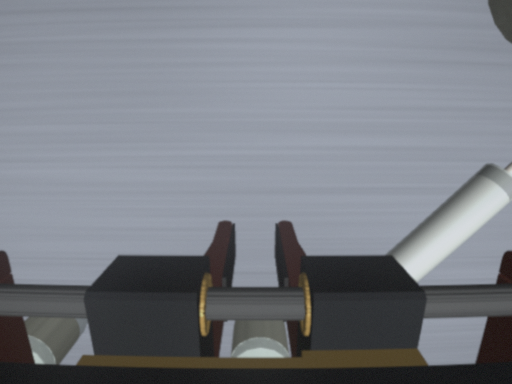

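View pics/scene4.png

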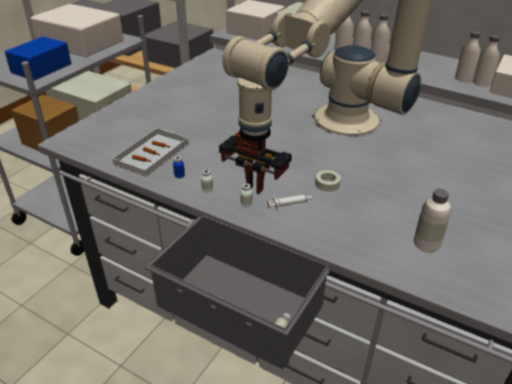

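The vial is centred in the wrist view at (260,350), so I'll sweep it forward.

```bash
python3 -m crank '[-0.008,0,0.003,0,0,0,0.25, -0.009,0,0,0,0,0,0.25, -0.009,0,0,0,0,0,0.25, -0.01,0,0,0,0,0,0.25, -0.011,0,0,0,0,0,0.25]'
python3 -m crank '[-0.012,0,0,0,0,0,0.25, -0.012,0,0,0,0,0,0.25, -0.012,0,0,0,0,0,0.25, -0.014,0,0,0,0,0,0.25, -0.014,0,0,0,0,0,0.25]'
python3 -m crank '[-0.014,0,0,0,0,0,0.25, -0.014,0,0,0,0,0,0.25,-0.008,0,0,0,0,0,0.25,0,0,0,0,0,0,0.25,0,0,0,0,0,0,0.25]'
python3 - <<'E'
from cell import vision,monitor
import cv2,numpy as np
for n in("scene",):
    c=vision.capture(n);cv2.imwrite(f"pics/{n}5.png",c["img"][:,:,::-1])
E
```

```text
clock: 5.7
tcp_pos: [559.2, -48.5, 17.9]
ee_rot: [0.001, -0.0, 1.0, -0.0]
wrist_force: [-0.6, 0.3, -0.2]
gripper_width: 21.8
clock: 6.2
tcp_pos: [622.9, -48.5, 16.9]
ee_rot: [0.0, -0.0, 1.0, -0.0]
wrist_force: [-1.4, -0.2, 0.0]
gripper_width: 21.7
clock: 6.7
tcp_pos: [657.4, -48.5, 16.4]
ee_rot: [-0.0, -0.0, 1.0, 0.0]
wrist_force: [0.2, 0.7, -0.2]
gripper_width: 21.4
```

View pics/scene5.png

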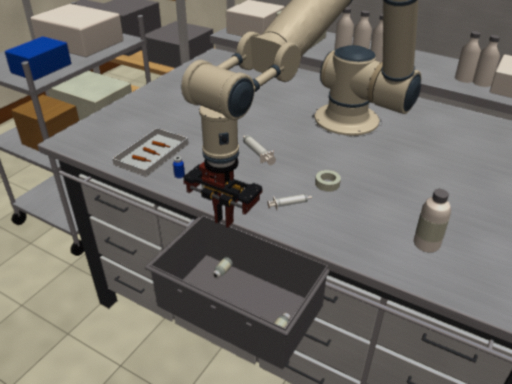

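The second vial is in the bin at (222,267). Vial C at (557,-170) is beyond the bin's right end. I'll turn the tool 90° and sweep it to +y first, then forward.

```bash
python3 -m crank '[0,0,-0.048,0,0,0,0.25, 0,0,-0.048,0,0,0,0.25, 0.025,-0.041,-0.02,0,0,0,0.25, 0.025,-0.041,0,0,0,0,0.25, 0.025,-0.041,0,0,0,0,0.25]'
python3 -m crank '[0.025,-0.041,0,0,0,0.145,0.25, 0,0,0,0,0,0.145,0.25, 0,0,0,0,0,0.145,0.25, 0,0,0,0,0,0.145,0.25, 0,0,0,0,0,0.145,0.25]'
python3 -m crank '[0,0,0,0,0,0.145,0.25, 0,0,0,0,0,0.145,0.25, 0,0,0,0,0,0.145,0.25, 0,0,0,0,0,0.145,0.25, 0,0,0,0,0,0.145,0.25]'
python3 -m crank '[0,0,0,0,0,0.121,0.25,0,0,0,0,0,0,0.25]'
python3 - <<'E'
from cell import vision,monitor
import cv2,numpy as np
for n in("top",):
    c=vision.capture(n);cv2.imwrite(f"pics/{n}6.png",c["img"][:,:,::-1])
E
```

```text
clock: 7.25
tcp_pos: [582.8, -170.9, 133.7]
ee_rot: [0.001, -0.001, 1.0, -0.001]
wrist_force: [0.3, -0.5, 0.1]
gripper_width: 22.3
clock: 7.75
tcp_pos: [557.9, -211.1, 132.1]
ee_rot: [0.0, 0.358, 0.934, 0.0]
wrist_force: [-0.5, 0.3, 0.0]
gripper_width: 22.1
clock: 8.25
tcp_pos: [558.0, -210.8, 132.0]
ee_rot: [0.0, 0.665, 0.747, 0.0]
wrist_force: [-1.0, 0.0, 0.1]
gripper_width: 22.1
clock: 8.45
tcp_pos: [558.1, -210.9, 132.0]
ee_rot: [0.0, 0.708, 0.707, 0.0]
wrist_force: [-0.7, -0.5, 0.0]
gripper_width: 21.9
```

View pics/top6.png

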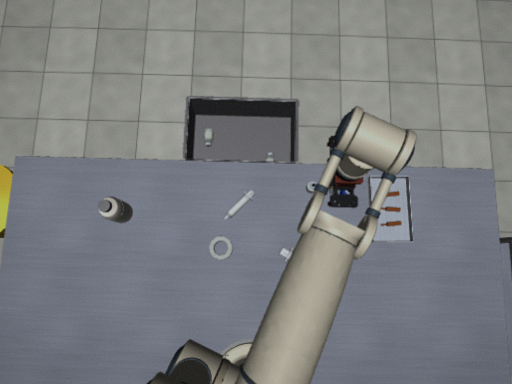

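The vials in the bin show at (208,136) and (270,157). The tool is over the gap between vial C and the blue one. I'll descend there.

```bash
python3 -m crank '[-0.004,0,0.04,0,0,0,0.25, 0,0,0.04,0,0,0,0.25, 0,0,0.035,0,0,0,0.25, 0,0,0,0,0,0,0.25]'
python3 - <<'E'
from cell import vision,monitor
import cv2,numpy as np
for n in("wrist","scene"):
    c=vision.capture(n);cv2.imwrite(f"pics/{n}7.png",c["img"][:,:,::-1])
E
```

```text
clock: 8.9
tcp_pos: [555.4, -213.7, 11.4]
ee_rot: [-0.004, 0.706, 0.708, -0.002]
wrist_force: [-1.1, 0.6, 0.0]
gripper_width: 22.3
```

View pics/wrist7.png

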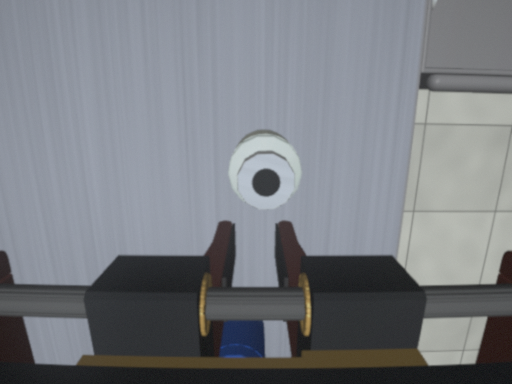

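View pics/scene7.png

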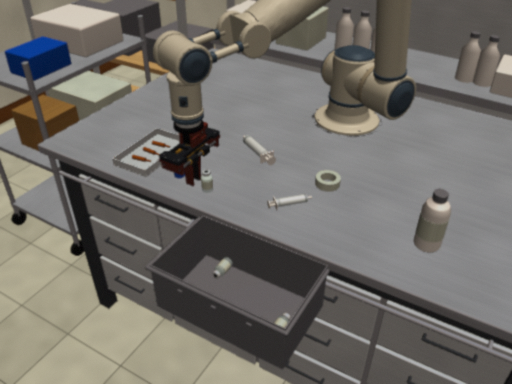

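Vial C is centred in the wrist view at (265,180), with the blue one clear behind. I'll sweep about 130 mm toward +y.

```bash
python3 -m crank '[0.007,0.002,-0.003,0,0,0,0.25, 0.008,0,0,0,0,0,0.25, 0.008,0,0,0,0,0,0.25, 0.01,0,0,0,0,0,0.25, 0.01,0,0,0,0,0,0.25]'
python3 -m crank '[0.012,0,0,0,0,0,0.25, 0.012,0,0,0,0,0,0.25, 0.012,0,0,0,0,0,0.25, 0.012,0,0,0,0,0,0.25, 0.012,0,0,0,0,0,0.25]'
python3 -m crank '[0.01,0,0,0,0,0,0.25, 0.008,0,0,0,0,0,0.25, 0.006,0,0,0,0,0,0.25, 0.004,0,0,0,0,0,0.25, 0,0,0,0,0,0,0.25]'
python3 - <<'E'
from cell import vision,monitor
import cv2,numpy as np
for n in("wrist","scene"):
    c=vision.capture(n);cv2.imwrite(f"pics/{n}8.png",c["img"][:,:,::-1])
E
```

```text
clock: 9.5
tcp_pos: [560.7, -171.1, 20.4]
ee_rot: [0.0, 0.707, 0.707, 0.0]
wrist_force: [-0.2, 0.5, -0.1]
gripper_width: 21.9
clock: 10.0
tcp_pos: [560.5, -110.9, 19.8]
ee_rot: [-0.0, 0.707, 0.707, -0.0]
wrist_force: [-0.2, -0.9, 0.5]
gripper_width: 22.1
clock: 10.5
tcp_pos: [560.5, -83.6, 19.8]
ee_rot: [-0.0, 0.707, 0.707, 0.0]
wrist_force: [0.2, -0.1, 0.8]
gripper_width: 22.2
```

View pics/wrist8.png

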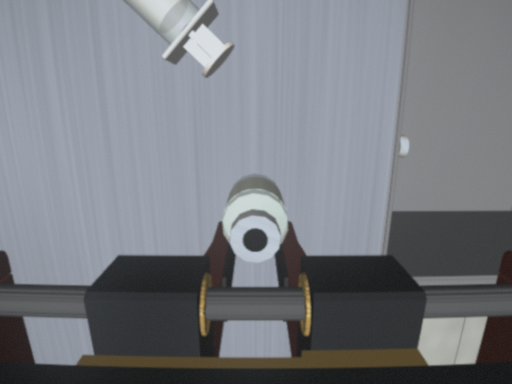

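View pics/scene8.png

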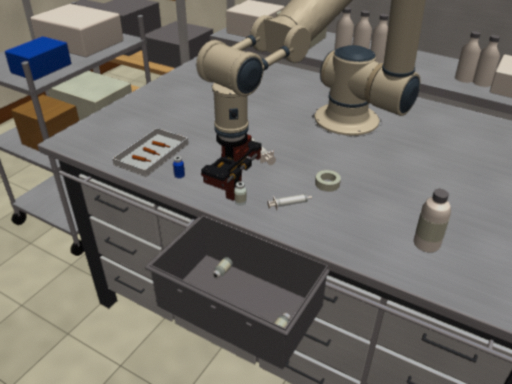

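Vial C is cradled and upright at about (560,-63), within the bin's span. I'll back off, lift, turn back, and go behind it.

```bash
python3 -m crank '[-0.015,0,0,0,0,0,0.25, -0.025,0,0,0,0,0,0.25, 0,0,-0.045,0,0,0,0.25, 0,0,-0.045,0,0,0,0.25, 0,0,-0.01,0,0,-0.145,0.25]'
python3 -m crank '[0,0,0,0,0,-0.145,0.25, 0,0,0,0,0,-0.145,0.25, 0,0,0,0,0,-0.145,0.25, 0,0,0,0,0,-0.145,0.25, 0,0,0,0,0,-0.145,0.25]'
python3 -m crank '[0,0,0,0,0,-0.145,0.25, 0,0,0,0,0,-0.145,0.25, 0,0,0,0,0,-0.145,0.25, 0,0,0,0,0,-0.145,0.25, 0,0,0,0,0,-0.121,0.25]'
python3 - <<'E'
from cell import vision,monitor
import cv2,numpy as np
for n in("wrist",):
    c=vision.capture(n);cv2.imwrite(f"pics/{n}9.png",c["img"][:,:,::-1])
E
```

```text
clock: 11.1
tcp_pos: [562.7, -126.4, 126.5]
ee_rot: [0.004, 0.654, 0.757, 0.002]
wrist_force: [0.1, -0.3, 0.5]
gripper_width: 22.2
clock: 11.6
tcp_pos: [560.4, -125.5, 119.8]
ee_rot: [0.0, 0.341, 0.94, -0.0]
wrist_force: [-0.8, 0.7, -0.2]
gripper_width: 21.8
clock: 12.1
tcp_pos: [560.4, -125.5, 119.8]
ee_rot: [-0.0, -0.002, 1.0, -0.0]
wrist_force: [-0.6, -0.4, 0.5]
gripper_width: 22.1
```

View pics/wrist9.png

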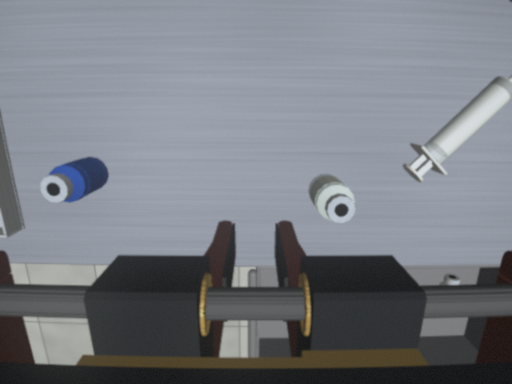

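Run:
```python
from cell import vision,monitor
from h import *
from scipy.spatial.transform import Rotation as R
s=monitor.sense();c=vision.capture("wrist")
q=s['ee_rot'];Rm=R.from_quat([q[1],q[2],q[3],q[0]]).as_matrix();T=c['tool_from_camera']
for uv,z in [((341,210),58),((57,188),58),((418,170),11),((511,80),11)]:
    p=cv2.undistortPoints(np.array([[uv]],float),cam(c),c["distortion"]).ravel()
    d=Rm@T[:3,:3]@np.array([p[0],p[1],1]);o=Rm@T[:3,3]+s['tcp_pos']
    print(uv,(o+d*(z-o[2])/d[2]).round(1))
```

```text
(341, 210) [561.7 -61.9  58. ]
(57, 188) [ 547.3 -267.9   58. ]
(418, 170) [540.5  16.   11. ]
(511, 80) [463.9  85.3  11. ]
```

The vial is at (562,-62), as expected. I'll move behind it and sweep forward.

```bash
python3 -m crank '[0.022,0.032,0,0,0,0,0.25, 0.022,0.032,0,0,0,0,0.25, 0,0,0.045,0,0,0,0.25, 0,0,0.045,0,0,0,0.25, 0,0,0.012,0,0,0,0.25]'
python3 -m crank '[-0.008,0,0,0,0,0,0.25, -0.009,0,0,0,0,0,0.25, -0.009,0,0,0,0,0,0.25, -0.01,0,0,0,0,0,0.25, -0.01,0,0,0,0,0,0.25]'
python3 - <<'E'
from cell import vision,monitor
import cv2,numpy as np
for n in("wrist",):
    c=vision.capture(n);cv2.imwrite(f"pics/{n}10.png",c["img"][:,:,::-1])
E
```

```text
clock: 12.7
tcp_pos: [513.2, -59.9, 12.8]
ee_rot: [-0.004, 0.001, 1.0, 0.001]
wrist_force: [-1.5, -0.0, -0.6]
gripper_width: 21.9
clock: 13.2
tcp_pos: [564.4, -60.2, 19.3]
ee_rot: [0.001, 0.0, 1.0, -0.0]
wrist_force: [0.7, -0.3, -0.4]
gripper_width: 21.8
```

View pics/wrist10.png

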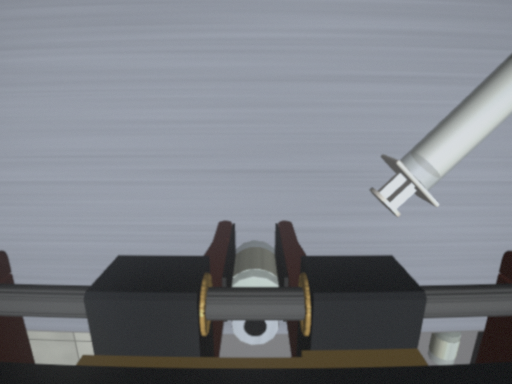

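The vial is upright and cradled at (256,300). I'll push it over the edge.

```bash
python3 -m crank '[-0.012,0,0,0,0,0,0.25, -0.012,0,0,0,0,0,0.25, -0.012,0,0,0,0,0,0.25, -0.012,0,0,0,0,0,0.25, -0.014,0,0,0,0,0,0.25]'
python3 -m crank '[-0.014,0,0,0,0,0,0.25, -0.013,0,0,0,0,0,0.25,-0.004,0,0,0,0,0,0.25,0,0,0,0,0,0,0.25,0,0,0,0,0,0,0.25]'
python3 - <<'E'
from cell import vision,monitor
import cv2,numpy as np
for n in("scene",):
    c=vision.capture(n);cv2.imwrite(f"pics/{n}11.png",c["img"][:,:,::-1])
E
```

```text
clock: 13.75
tcp_pos: [625.2, -60.0, 18.0]
ee_rot: [-0.0, -0.0, 1.0, -0.0]
wrist_force: [0.2, 0.4, 0.3]
gripper_width: 22.2
clock: 14.25
tcp_pos: [655.2, -59.9, 17.7]
ee_rot: [-0.0, -0.0, 1.0, 0.0]
wrist_force: [-0.2, 0.0, 1.0]
gripper_width: 22.0
```

View pics/scene11.png

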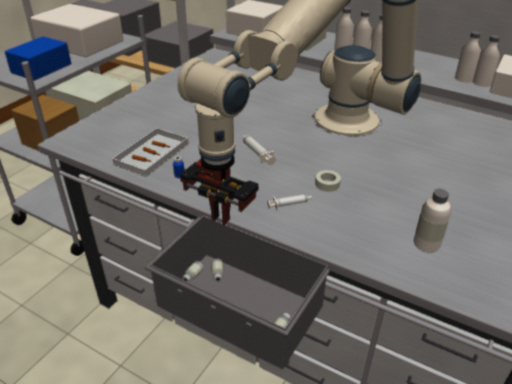

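All three vials are in the bin, at (193,271), (218,268) and (283,320). For the syringe, with its axis from thumb rest (543,14) to tip (462,86), I'll align the jaws with the axis and approach it from the robot side.

```bash
python3 -m crank '[0,0,-0.045,0,0,0,0.57, 0,0,-0.045,0,0,0,0.57, 0.044,0.02,-0.01,0,0,0,0.57, 0.044,0.02,0,0,0,0,0.57, 0.044,0.02,0,0,0,0,0.57]'
python3 -m crank '[0.044,0.021,0,0,0,0,0.57, 0,0,0,0,0,-0.14,0.57, 0,0,0,0,0,-0.14,0.57, 0,0,0,0,0,-0.14,0.57, 0,0,0,0,0,-0.14,0.57]'
python3 -m crank '[0,0,0,0,0,-0.13,0.57, 0,0,0,0,0,-0.13,0.57, 0,0,0.03,0,0,0,0.57, 0,0,0,0,0,0,0.57]'
python3 - <<'E'
from cell import vision,monitor
from h import *
from scipy.spatial.transform import Rotation as R
s=monitor.sense();c=vision.capture("wrist");cv2.imwrite("pics/wrist12.png",c["img"][:,:,::-1])
c=vision.capture("scene");cv2.imwrite("pics/scene12.png",c["img"][:,:,::-1])
print(s['joint_positions'].round(2))
E
```

```text
clock: 14.8
tcp_pos: [522.1, 0.4, 118.5]
ee_rot: [0.001, 0.0, 1.0, 0.0]
wrist_force: [-0.1, -0.2, -0.3]
gripper_width: 49.9
clock: 15.3
tcp_pos: [478.9, 21.0, 118.1]
ee_rot: [0.0, -0.279, 0.96, -0.0]
wrist_force: [-0.5, 0.7, -0.2]
gripper_width: 49.6
clock: 15.7
tcp_pos: [477.1, 21.0, 84.5]
ee_rot: [-0.003, -0.399, 0.917, 0.001]
wrist_force: [-0.6, 0.1, -1.3]
gripper_width: 50.0
[-0.03 -0.22  1.79  0.    1.58 -2.42]
```

View pics/wrist12.png

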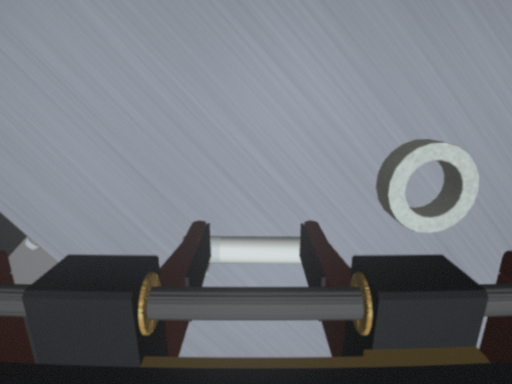

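View pics/scene12.png

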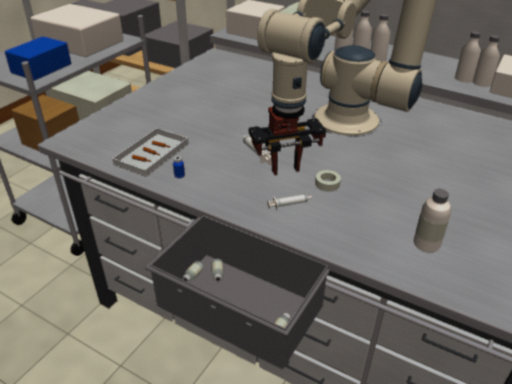

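```bash
cat >> h.py <<'E'
from scipy.spatial.transform import Rotation as Rr
def wplane(s,c,uv,z):
    q=s['ee_rot'];Rm=Rr.from_quat([q[1],q[2],q[3],q[0]]).as_matrix();T=c['tool_from_camera']
    p=cv2.undistortPoints(np.array([[uv]],float),cam(c),c["distortion"]).ravel()
    d=Rm@T[:3,:3]@np.array([p[0],p[1],1]);o=Rm@T[:3,3]+s['tcp_pos']
    w=o+d*(z-o[2])/d[2]; return w.round(1),(Rm.T@(w-s['tcp_pos'])).round(1)
E
python3 - <<'E'
from cell import vision,monitor
from h import *
s=monitor.sense();c=vision.capture("wrist")
for uv,z in [((220,250),11),((290,250),11),((430,187),25),((30,240),-150)]: print(uv,wplane(s,c,uv,z))
E
```

```text
(220, 250) (array([527.,  32.,  11.]), array([-41.1, -27.9,  76.6]))
(290, 250) (array([485.9,  70.4,  11. ]), array([-41.1,  28.3,  76.6]))
(430, 187) (array([375.8,  96.8,  25. ]), array([ 14.7, 126.8,  62.8]))
(30, 240) (array([ 778.3, -114.1, -150. ]), array([-106. , -311.4,  237.2]))
```

The syringe axis is parallel to the jaws, 41 mm ahead and centred. I'll descend, touch it, then push while turning back toward square so it rotates parallel to the edge.

```bash
python3 -m crank '[0,0,0.04,0,0,0,0.57, 0,0,0.03,0,0,0,0.57, 0,0,0.005,0,0,0,0.57, 0,0,0,0,0,0,0.57]'
python3 -m crank '[-0.007,0,0,0,0,0,0.57, -0.007,0,0,0,0,0,0.57, -0.007,0,0,0,0,0,0.57,-0.007,0,0,0,0,0.03,0.57, -0.007,0,0,0,0,0.06,0.57]'
python3 - <<'E'
from cell import vision,monitor
from h import *
c=vision.capture("wrist");cv2.imwrite("pics/wrist13.png",c["img"][:,:,::-1])
c=vision.capture("scene");cv2.imwrite("pics/scene13.png",c["img"][:,:,::-1])
E
```

```text
clock: 16.25
tcp_pos: [479.4, 21.0, 13.3]
ee_rot: [-0.0, -0.399, 0.917, 0.0]
wrist_force: [-0.3, -0.7, 0.7]
gripper_width: 50.2
clock: 16.75
tcp_pos: [504.5, 47.1, 13.8]
ee_rot: [0.001, -0.356, 0.934, -0.0]
wrist_force: [-0.2, -0.7, 0.7]
gripper_width: 50.4
```

View pics/wrist13.png

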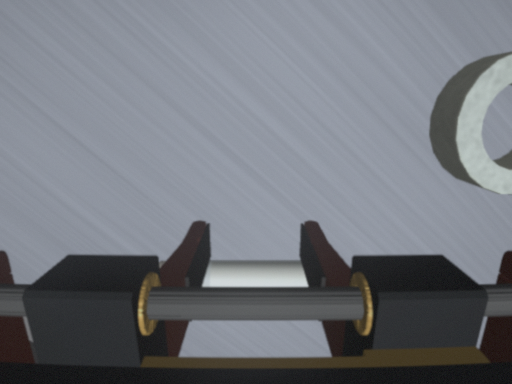

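View pics/scene13.png

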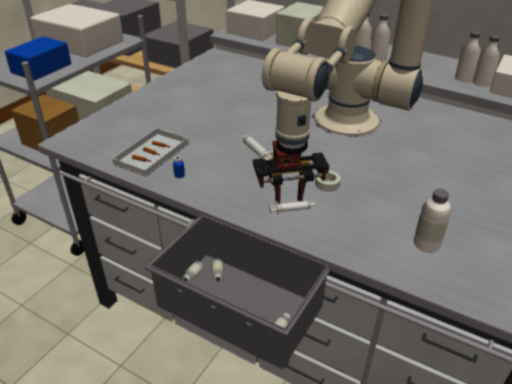

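The syringe is moving with both fingers. I'll continue the arc.

```bash
python3 -m crank '[-0.007,0,0,0,0,0.073,0.57, -0.007,0,0,0,0,0.073,0.57, -0.007,0,0,0,0,0.073,0.57,-0.007,0,0,0,0,0.073,0.57, -0.007,0,0,0,0,0.073,0.57]'
python3 -m crank '[-0.006,0,0,0,0,0.073,0.57, -0.006,0,0,0,0,0.073,0.57, -0.006,0,0,0,0,0.073,0.57,-0.006,0,0,0,0,0.073,0.57, -0.006,0,0,0,0,0.071,0.57]'
python3 - <<'E'
from cell import vision,monitor
from h import *
c=vision.capture("wrist");cv2.imwrite("pics/wrist14.png",c["img"][:,:,::-1])
c=vision.capture("scene");cv2.imwrite("pics/scene14.png",c["img"][:,:,::-1])
E
```

```text
clock: 17.35
tcp_pos: [533.0, 65.9, 13.3]
ee_rot: [0.0, -0.181, 0.983, -0.0]
wrist_force: [-0.3, -0.4, 0.0]
gripper_width: 50.0
clock: 17.85
tcp_pos: [562.1, 72.3, 13.2]
ee_rot: [0.0, -0.001, 1.0, -0.0]
wrist_force: [-0.7, 0.9, 0.0]
gripper_width: 50.1
```

View pics/wrist14.png

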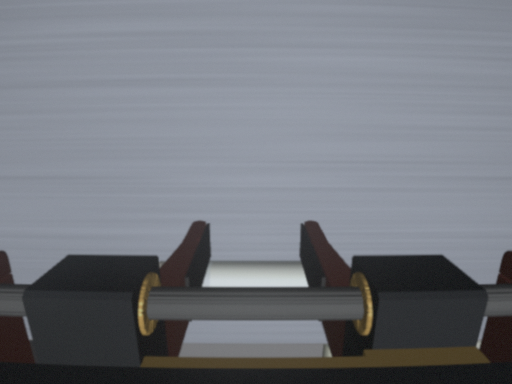

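View pics/scene14.png

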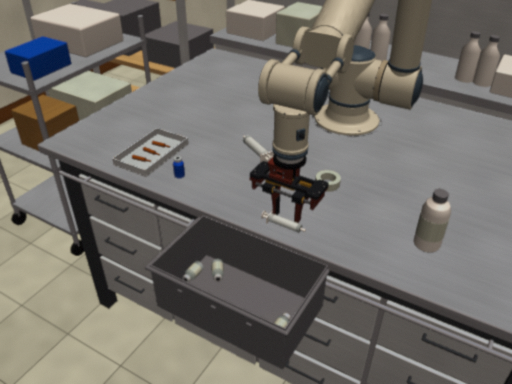

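The syringe is now parallel to the edge, in scene pixels (263–303, 213–229), and well within the bin's width. I'll push straight over.

```bash
python3 -m crank '[-0.01,0,0,0,0,0,0.57, -0.011,0,0,0,0,0,0.57, -0.011,0,0,0,0,0,0.57,-0.011,0,0,0,0,0,0.57, -0.011,0,0,0,0,0,0.57]'
python3 -m crank '[-0.012,0,0,0,0,0,0.57, -0.012,0,0,0,0,0,0.57, -0.012,0,0,0,0,0,0.57,-0.006,0,0,0,0,0,0.57, 0,0,0,0,0,0,0.57]'
python3 -m crank '[0,0,0,0,0,0,0.57,0,0,0,0,0,0,0.57]'
python3 - <<'E'
from cell import vision,monitor
from h import *
c=vision.capture("scene");cv2.imwrite("pics/scene15.png",c["img"][:,:,::-1])
E
```

```text
clock: 18.45
tcp_pos: [616.5, 72.2, 12.9]
ee_rot: [0.0, -0.002, 1.0, -0.0]
wrist_force: [0.3, -0.1, -0.5]
gripper_width: 50.2
clock: 18.95
tcp_pos: [658.3, 72.3, 12.7]
ee_rot: [-0.0, -0.002, 1.0, -0.0]
wrist_force: [-0.6, 0.8, -0.9]
gripper_width: 49.8
clock: 19.15
tcp_pos: [657.3, 72.4, 12.8]
ee_rot: [-0.0, -0.001, 1.0, -0.0]
wrist_force: [1.2, -0.1, -0.0]
gripper_width: 49.9
```

View pics/scene15.png

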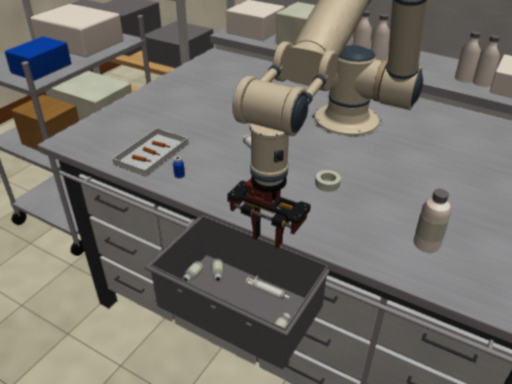

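The syringe lies in the bin at (268,287). I'll lift clear, pull back and do a last check.

```bash
python3 -m crank '[0,0,-0.04,0,0,0,0.57, 0,0,-0.045,0,0,0,0.57, 0,0,-0.045,0,0,0,0.57, 0.04,0,-0.04,0,0,0,0.57, 0.04,0,0,0,0,0,0.57]'
python3 -m crank '[0.04,0,0,0,0,0,0.57, 0,0,0,0,0,0,0.57,0,0,0,0,0,0,0.57,0,0,0,0,0,0,0.57]'
python3 - <<'E'
from cell import vision,monitor
from h import *
t=vision.capture("top");s=vision.capture("scene")
cv2.imwrite("pics/top16.png",t["img"][:,:,::-1])
cv2.imwrite("pics/crop16.png",cv2.resize(s["img"][200:360,140:340],None,fx=3,fy=3,interpolation=cv2.INTER_CUBIC)[:,:,::-1])
for n,c,(y0,y1,x0,x1) in [("scene",s,(100,260,100,470))]:
    d=np.abs(c["img"].astype(int)-np.load("scene0.npz")["img"]).max(2)
    for nm,(a,b,e,f) in dict(tray=(128,175,112,190),blue=(155,180,170,188),bottle=(188,254,412,455),tape=(168,192,313,343)).items(): print(nm,d[a:b,e:f].mean().round(1),(d[a:b,e:f]>40).sum())
print(monitor.sense()['clock'])
E
```

```text
clock: 19.7
tcp_pos: [583.9, 72.3, 184.9]
ee_rot: [0.005, -0.001, 1.0, 0.0]
wrist_force: [0.1, 0.2, 1.7]
gripper_width: 50.2
clock: 20.1
tcp_pos: [543.1, 72.1, 178.7]
ee_rot: [0.001, -0.001, 1.0, 0.0]
wrist_force: [-0.0, -0.3, -0.7]
gripper_width: 50.2
tray 6.9 0
blue 6.0 0
bottle 6.5 0
tape 6.8 0
20.2
```

View pics/top16.png

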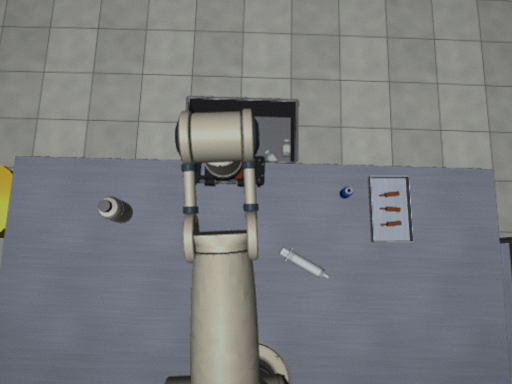

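View pics/crop16.png

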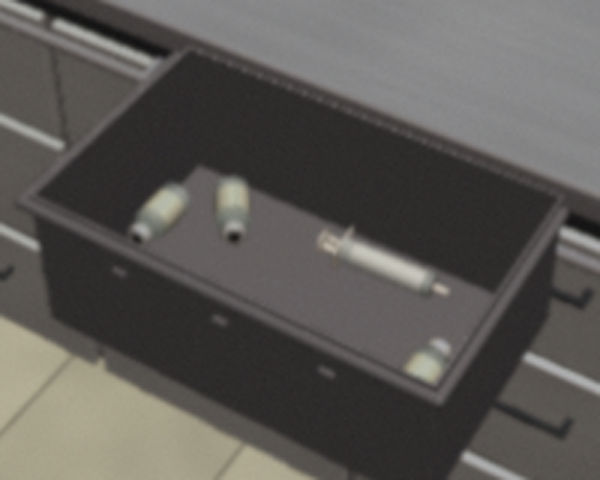

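All four items lie in the bin. The tray, blue vial, bottle and tape show no change in the scene view, and the large syringe is where it was in the top view.

```bash
python3 -c "
from cell import manip;print(manip.finish_job())"
```

```text
the job is handed in; nothing more can be done
None
```

The job is done and handed in at about 20 s on the robot's clock. I swept all three empty vials and the small syringe along the bench and over its edge into the bin, without gripping or lifting any of them. The vial that stood beyond the bin's end was first swept sideways and then forward. The syringe was turned parallel to the edge as it was pushed.

The last pictures show all four items in the bin. Comparing the scene view before and after showed no change at the infusion bottle, dressing tray, tape roll or blue vial, and in the top view the large syringe looks unmoved. Wrist force readings at the end of each move stayed under about 2 N, and none of my checks failed or disagreed.

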